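Seat the half cover and draw the turner out of the serving pan

ROBOT

A 7-joint arm with a two-finger parallel gripper is mounted at the origin on the work surface. World frame = base frame: x ahead of the robot, y to its left, z up, the work surface at z = 0. Lengths are in m, angles in rad, forces in N, time in s.
With the tool pointing down it reaches from about 0.425 to 0.825 m from the base axis. Payload 3.6 kg.
Tool frame: the origin (TCP) lies between the finger pads; the fingertips stand 22 mm ahead of it and the grasp point (between the pads) lies 3 mm ahead of it (robot.tip_extent is the distance from the TCP to the fingertips, in m); z points along the fingers, y is the direction in which the jaws open and shut (so a half turn about z gives the same grasp; the last joint's range is limited). The gripper opens to 93 mm and grips with 3 to 60 N. Pads are 15 mm wide; open, the fingers measure 128 mm over their backs; the gripper's body (75 mm by 188 mm) begins 65 mm behind the grasp point.
Start: joints at [1.294, 0.615, -0.013, 1.423, 0.008, 1.103, -0.04], TCP at [0.161, -0.63, 0.241] pointing down, gripper open.
Joint ranges: [-3.12, 3.12], [-0.3, 2.06], [-1.34, 1.32], [0.26, 2.42], [-1.36, 4.5], [0.01, 1.98], [-2.84, 2.84]. Speed limits (rad/s): [2.79, 2.79, 3.14, 3.14, 3.14, 3.14, 3.14].

INTERFACE

Orientations are given as a unit quaternion [w, x, y, z].
In Python, from bench import robot gives the robot as it stands.
- The arm moves only by the tool drive_tool, never from a script. Its argument "deltas" is a list of rows, each an object of numbers: "tx", "ty", "tz": the shift along the tool's x, y, z in m; "wx", "wy", "wz": the turn, a rotation vector about the tool's x, y, z in degrees; "hand": the gripper's target within -1 to 1 (shut at 1, half-way at 0, fully open at -1). In form: [{"tx": .., "ty": .., "tz": .., "wx": .., "wy": .., "wz": .., "hand": ..}, ...]. A call has 1 to 10 rows; each row is the pose to reach, as a shift and turn from the pose commanded when the call began, along the tool's axes at that moment; what a row does not reach only later rows make up. A row lasts 1/12 s, in which the tool goes at most 41.7 mm and 7.16 degrees, less where a joint would pass 70% of its speed; a pose out of reach is approached as far as the arm can. A call with a gripper value outside its range is refused whole. The fingers move at their own pace and stop on an object; "force" is the grip in N (left out, the last holds). Time passes only in rows, so rows that repeat a pose let the fingers close. It gives the time, the measured TCP pose, the force and the opening at its end, in the units of the state.
- robot.sense(): the state, without advancing time (a new reading comes with each control period).
- robot.capture(name): name is "side" or "top" or "wrist"; returns the picture (400x640x3 uint8, red, green, blue); there is no depth.
- robot.camera_params(name): a dict with "intrinsics" (3x3 intrinsics, pixels), "cam_to_world" (4x4, takes a point from camera to world coordinates); the wrist camera has in their place "mount" (4x4, takes a point from camera to tool coordinates, whose origin is the TCP and whose axes are the flange's). Camera axes: x right, y down, z forward; pixel columns grow to the right and rows downward; lengths in m; the calibration is good to about 2 mm. A picture is of the moment at which its call begins: read the wrist's pose just before it. camera_params takes no time and is no camera call.
- robot.finish_job(): hands the job in, once; it reports no verdict.
Trained networks look in the newest picture that a camera, given by its name, has taken for a name from the list of things; names that differ only in an ending like _2 or _b are one class to them, and where a whole thing is asked for, a point or a joint stands for the part that bears it (a point fixed in the world has none). Each returns a list of dicts, best first, with "p" (0 to 1); they miss things now and then, are a little off and sometimes report something else, mostly with a low value. They report only what shows in the picture. A call takes as long as a camera call.
- robot.spot_in(query, camera): "xy" ([column, row] in pixels, amid what is visible of it).
- robot.outline_of(query, camera): "region" (400x640 bool, what is visible of it) and "xy" ([column, row] in pixels, amid what is visible of it).
The state is a dict: "time_s": time; "joint_positions": joint angles; "joint_vel": joint speeds; "joint_torque": joint torques, N m; "position": TCP position; "orientation": TCP orientation; "ft_force": force on the tool from outside, world axes, zero at the start; "wrist_torque": the same for the moment, N m; "grip_width": opening from 0.0 (shut) to 1.0 (fully open).
Only numpy, scipy, OpenCV 4.12 (cv2) and the standard library are available. Lean on these libraries where they do the work, as an engineer would, in place of code of your own. Each camera call takes 0.05 s, during which the arm holds its last target. There are 200 camera calls.

TASK

The half cover on the steel serving pan is standing proud: first press it down until it is fully seated. Then take the long wooden turner out through the open half of the pan, tilting it so that its handle comes out first while its blade is still down in the pan, and leave the cover seated. Finish while holding the turner still in the gripper, all of it at least 5 cm above the pan and its cover, with the things round about left where they are.

Things in the scene. Friction and masses are not known exactly. Their poses are not given: they have to be found in the camera images.
- pan: Fixed steel serving pan, 330 (its x) x 178 (y) x 76 mm high, walls and floor 4 mm thick (inside 322 x 170), a thin 12 mm flange round the rim. Origin: centre of its underside, on the table; z up. The half towards its -x is under the half cover, the +x half is open above. Its x axis points roughly to the robot's left.
- opening (a point): Centre of the open half at rim height (76 mm above the table). The opening reaches 80 mm along the pan's -x (to the cover's edge) and 80 mm along +x (to the end wall) and is 170 mm wide; corner to corner (234 mm) it is still shorter than the turner.
- cover (a joint): Press-fit half cover, a metal plate 174 (pan x) x 190 (pan y) x 4 mm that moves only up and down: 0 m = 12 mm proud, 0.012 m = fully seated (underside 76, top 80 mm above the table). Starts at 0 to 0.005, stays where it is left; about 5 N pushes it down, about 9 N lifts it.
- press_pad (a point): Centre of the top of the raised square pad (60 x 60, 3 mm high) in the middle of the cover, where it is pressed; moves with the cover, 83 mm above the table when seated; 86 mm from the pan's centre towards the pan's -x.
- turner: Wooden turner, 260 mm, 130 g, flat on the pan's floor along the pan. Origin: mid-length, on its underside; x towards the handle's end, z up. Handle: bar 22 wide x 22 mm high, x -39 to +130. Blade: 60 wide x 8 mm thick, x -130 to -35, under the cover. Undersides flush. The last 129 to 151 mm of the handle lie in the open half, to grip from above across 22 mm. Balance point near the origin.
- handle_end (a point): Centre of the handle's end face, on the turner (x = +130, 11 mm above its underside).
- blade_end (a point): Centre of the blade's end edge, on the turner (x = -130, 4 mm above its underside).
- salt_tin: Bystander: upright closed tin, 66 mm across, 115 mm high, beside the pan on the side away from the robot. Origin: centre of the underside. Leave alone.
- plates: Bystander: stack of white plates 180 mm across, 49 mm high, on the table off the covered end of the pan. Origin: centre of the underside. Leave alone.
- steel_bowl: Bystander: small steel bowl 100 mm across, 50 mm high, beside the pan on the side away from the robot. Origin: centre of the underside. Leave alone.

How it is judged:
On the way, in this order (a step that is already met when the one before it is completed fails the run):
1. the cover is pressed home (within 2 mm of fully seated) while the turner still lies in the pan (value of joint cover above 0.01 m and height (world z) of handle_end below 0.05 m), for 0.2 s.
2. the turner goes slantwise through the opening: handle end out above the rim, blade end still down in the pan, cover seated (value of joint cover above 0.01 m and height (world z) of handle_end above 0.085 m and height (world z) of blade_end below 0.076 m), for 0.1 s.
At the end, for the whole second after the job is handed in: The turner is held still in the gripper, touching neither pan, cover nor bystanders, with both its ends and its middle more than 50 mm above the cover (130 mm above the table); the cover is within 2 mm of fully seated; the bystanders are within 30 mm of where they stood (value of joint cover above 0.01 m and height (world z) of each of handle_end, blade_end, turner above 0.13 m and contact force between the fingers and turner above 1 N and contact force between turner and pan below 0.1 N and linear speed of turner below 0.05 m/s and contact force between turner and salt_tin below 0.1 N and contact force between turner and plates below 0.1 N and contact force between turner and steel_bowl below 0.1 N and distance of each of salt_tin, plates, steel_bowl from where it was at the start of the episode below 0.03 m); the arm keeps its last pose, push and grip.
It fails at once if salt tin knocked out of its place (more than 30 mm) (distance of salt_tin from where it was at the start of the episode above 0.03 m).
It fails at once if plates knocked out of its place (more than 30 mm) (distance of plates from where it was at the start of the episode above 0.03 m).
It fails at once if steel bowl knocked out of its place (more than 30 mm) (distance of steel_bowl from where it was at the start of the episode above 0.03 m).
It also fails if it takes over 58 s, if anything falls off the work surface, if the arm or the gripper's body presses on something with over 40 N, if the wrist force passes 120 N, or if a joint passes its speed limit or range.

## Working session

There is one attempt and no reset: what is moved stays moved. The work goes in short steps, Python scripts to look and compute and a tool call to move; the robot and the scene stay as the last step left them, time stands still between calls to the robot, and variables do not carry over. Pictures are saved under pics/ and viewed, about 8 in all and at most 12, crops included, and the job is handed in when it is done.

Besides the shell and the picture viewer there is one more tool, called after "Request:" by a JSON object that holds its "method" and its "body", one argument or row to a line. drive_tool: Moves the arm, as the interface text tells. Its arguments: {"type":"object","properties":{"deltas":{"type":"array","items":{"type":"object","properties":{"tx":{"type":"number"},"ty":{"type":"number"},"tz":{"type":"number"},"wx":{"type":"number"},"wy":{"type":"number"},"wz":{"type":"number"},"hand":{"type":"number"}}}},"force":{"type":"number"}},"required":["deltas"]}

```bash
mkdir -p pics
cat > h.py <<'E'
from bench import robot
import numpy as np, cv2
from scipy.spatial.transform import Rotation as R
def pose(s=None):
    s=s or robot.sense(); q=s["orientation"]; return np.array(s["position"]),R.from_quat([q[1],q[2],q[3],q[0]])
def cam(n):
    c=robot.camera_params(n); K=np.array(c["intrinsics"])
    if n=="wrist":
        p,r=pose(); T=np.eye(4); T[:3,:3]=r.as_matrix(); T[:3,3]=p; return K,T@np.array(c["mount"])
    return K,np.array(c["cam_to_world"])
def at_z(px,z,KT):
    K,T=KT; d=T[:3,:3]@np.linalg.solve(K,[px[0],px[1],1.]); o=T[:3,3]; return o+d*(z-o[2])/d[2]
def proj(P,KT):
    K,T=KT; c=T[:3,:3].T@(np.array(P)-T[:3,3]); u=K@c; return u[:2]/u[2]
def save(n,im): cv2.imwrite("pics/"+n+".png",im[:,:,::-1])
E
python3 - <<'E'
from h import *
np.set_printoptions(precision=3,suppress=True)
s=robot.sense(); print(s)
a=[]
for n in ["top","side"]:
    im=robot.capture(n); a.append(im); KT=cam(n); print(n,KT[1])
    for q,z in [("pan",.076),("cover",.09),("press_pad",.09),("turner",.022),("handle_end",.011),("salt_tin",.115),("plates",.049),("steel_bowl",.05)]:
        for r in robot.spot_in(q,n)[:2]: print(q,r["xy"],round(r["p"],2),at_z(r["xy"],z,KT))
    save(n,im)
E
```

```text
{'time_s': 0.0, 'joint_positions': array([ 1.294,  0.616, -0.013,  1.425,  0.008,  1.103, -0.04 ]), 'joint_vel': array([-0.001,  0.001,  0.001, -0.001,  0.   ,  0.   ,  0.   ]), 'joint_torque': array([  0.   , -45.894,   0.209, -16.575,  -0.061,   0.02 ,   0.   ]), 'position': array([ 0.161, -0.629,  0.24 ]), 'orientation': array([-0.001,  0.992,  0.125, -0.   ]), 'ft_force': array([-0.177,  0.187, -0.514]), 'wrist_torque': array([ 0.015,  0.   , -0.014]), 'grip_width': 1.002010474893428}
top [[ 0.009 -0.985  0.17   0.422]
 [-1.    -0.009  0.001 -0.087]
 [ 0.001 -0.17  -0.985  1.12 ]
 [ 0.     0.     0.     1.   ]]
pan [378.2, 232.4] 0.65 [ 0.517 -0.237  0.076]
press_pad [401.9, 250.5] 0.82 [ 0.473 -0.29   0.09 ]
turner [343.9, 219.4] 0.8 [ 0.554 -0.157  0.022]
turner [490.2, 287.9] 0.5 [ 0.385 -0.522  0.022]
handle_end [343.6, 219.8] 0.6 [ 0.555 -0.157  0.011]
salt_tin [436.5, 181.6] 0.84 [ 0.636 -0.372  0.115]
salt_tin [405.8, 251.4] 0.49 [ 0.47  -0.294  0.115]
plates [490.2, 288.9] 0.88 [ 0.384 -0.511  0.049]
steel_bowl [366.5, 149.7] 0.8 [ 0.732 -0.213  0.05 ]
side [[-0.933 -0.269  0.24   0.253]
 [-0.36   0.674 -0.645  0.849]
 [ 0.012 -0.688 -0.725  1.138]
 [ 0.     0.     0.     1.   ]]
pan [360.7, 181.4] 0.57 [ 0.52  -0.199  0.076]
pan [382.8, 159.6] 0.34 [ 0.487 -0.313  0.076]
cover [356.0, 192.1] 0.58 [ 0.515 -0.139  0.09 ]
cover [384.5, 161.9] 0.56 [ 0.476 -0.29   0.09 ]
press_pad [382.4, 160.2] 0.74 [ 0.484 -0.295  0.09 ]
turner [355.2, 194.9] 0.61 [ 0.531 -0.192  0.022]
handle_end [355.3, 191.9] 0.86 [ 0.537 -0.214  0.011]
salt_tin [339.4, 135.0] 0.76 [ 0.634 -0.328  0.115]
plates [426.7, 141.2] 0.93 [ 0.386 -0.48   0.049]
steel_bowl [298.0, 167.4] 0.7 [ 0.723 -0.211  0.05 ]
```

View pics/top.png

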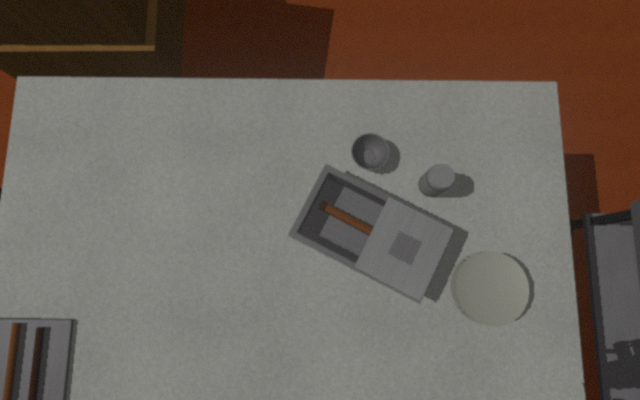

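View pics/side.png

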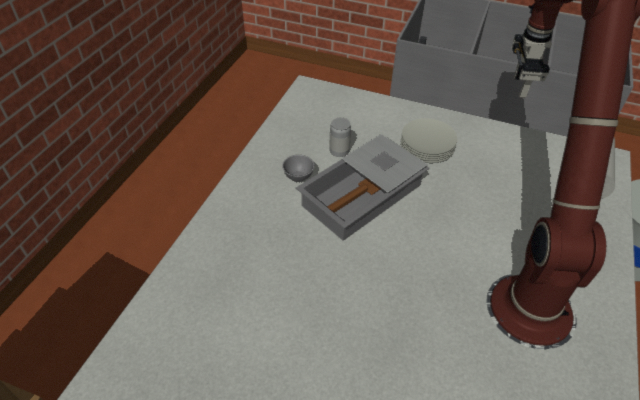

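The top view shows the pan (flange corners about (333,167), (293,235), (425,300) and (467,233)), the pad at (405,248) and the handle from (321,207) to (371,232). The side view agrees. The tin, bowl and plates are clear of the pan. Next I'll fit the pan's pose.

```bash
cat >> h.py <<'E'
def goto(p,yaw,tilt=0,s=None):
    """delta (tool axes, deg) to TCP p, tool x along world yaw (deg), pointing down, then turned by tilt about tool y"""
    p0,r0=pose(); y=np.radians(yaw); x=np.array([np.cos(y),np.sin(y),0]); z=np.array([0,0,-1.])
    r=R.from_matrix(np.c_[x,np.cross(z,x),z])*R.from_euler('y',tilt,degrees=True)
    print("t",np.round(r0.inv().apply(np.array(p)-p0),4),"w",np.round((r0.inv()*r).as_rotvec(degrees=True),1))
E
python3 - <<'E'
from h import *
from scipy.optimize import least_squares
np.set_printoptions(precision=4,suppress=True)
KT=cam("top")
for n,px in dict(a=(333,167),b=(293,235)).items(): print(n,at_z(px,.076,KT))
print("pad@.086-.09",at_z((404,248),.088,KT)); 
h1,h2=at_z((321,207),.026,KT),at_z((371,232),.026,KT); d=h2-h1; print(h1,h2,np.degrees(np.arctan2(-d[1],-d[0])))
r=robot.outline_of("turner","top")[0]; ys,xs=np.where(r["region"]); P=np.array([at_z((x,y),.026,KT)[:2] for x,y in zip(xs,ys)])
c=P.mean(0); u,s,v=np.linalg.svd(P-c); t=(P-c)@v[0]; print("turner vis",c,v[0],np.degrees(np.arctan2(v[0][1],v[0][0])),c+v[0]*t.min(),c+v[0]*t.max(),r["p"])
goto([.478,-.292,.25],14.4); goto([.478,-.292,.25],61)
E
```

```text
a [ 0.6791 -0.1263  0.076 ]
b [ 0.5087 -0.0297  0.076 ]
pad@.086-.09 [ 0.479  -0.2958  0.088 ]
[ 0.5855 -0.0976  0.026 ] [ 0.5223 -0.2253  0.026 ] 63.68000242600749
turner vis [ 0.5583 -0.1591] [-0.4646 -0.8855] -117.68513170474223 [ 0.5927 -0.0935] [ 0.5243 -0.2239] 0.92
t [ 0.3909 -0.2489 -0.0093] w [-0.  -0.  -0.1]
t [ 0.3909 -0.2489 -0.0093] w [ -0.   -0.  -46.7]
```

Request:
{"method": "drive_tool", "body": {
  "deltas": [
    {"tx": 0.04, "ty": -0.025, "tz": -0.01, "wz": -5, "hand": -1},
    {"tx": 0.08, "ty": -0.05, "tz": -0.02, "wz": -10, "hand": -1},
    {"tx": 0.12, "ty": -0.075, "tz": -0.02, "wz": -15, "hand": -1},
    {"tx": 0.155, "ty": -0.1, "tz": -0.02, "wz": -20, "hand": -1},
    {"tx": 0.19, "ty": -0.125, "tz": -0.02, "wz": -25, "hand": -1},
    {"tx": 0.225, "ty": -0.15, "tz": -0.02, "wz": -30, "hand": -1},
    {"tx": 0.26, "ty": -0.17, "tz": -0.02, "wz": -34, "hand": -1},
    {"tx": 0.295, "ty": -0.19, "tz": -0.02, "wz": -38, "hand": -1},
    {"tx": 0.33, "ty": -0.21, "tz": -0.02, "wz": -42, "hand": -1},
    {"tx": 0.36, "ty": -0.23, "tz": -0.02, "wz": -46, "hand": -1}
  ]
}}

```text
invalid input
```

Run:
```python
from h import *
np.set_printoptions(precision=4,suppress=True)
print(pose()[0],robot.sense()["joint_positions"])
im=robot.capture("wrist"); KT=cam("wrist"); save("w1",im); print(KT[1])
for q,z in [("press_pad",.088),("turner",.026),("handle_end",.015),("cover",.085),("pan",.076)]:
    for r in robot.spot_in(q,"wrist")[:2]: print(q,r["xy"],round(r["p"],2),at_z(r["xy"],z,KT))
```

```text
[ 0.1607 -0.6298  0.2406] [ 1.2945  0.6149 -0.0126  1.4234  0.0081  1.1034 -0.0404]
[[ 0.2484 -0.9276 -0.2792  0.2382]
 [-0.9687 -0.2381 -0.0708 -0.6096]
 [-0.0008  0.288  -0.9576  0.3858]
 [ 0.      0.      0.      1.    ]]
```

View pics/w1.png

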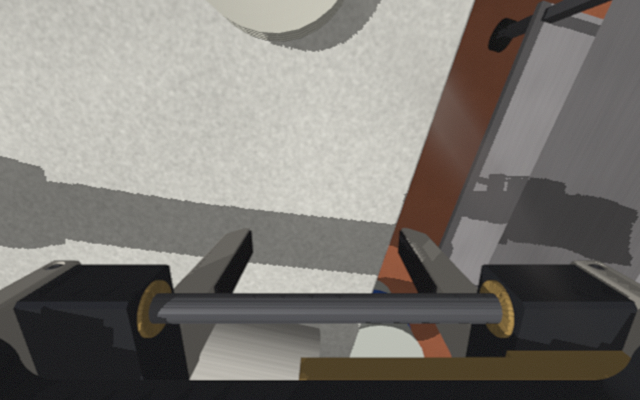

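The move was refused, so the wrist view only shows the start pose: fingers at the bottom and plates at the top. I'll retry with every field given.

Request:
{"method": "drive_tool", "body": {
  "deltas": [
    {"tx": 0.04, "ty": -0.025, "tz": -0.01, "wx": 0, "wy": 0, "wz": -5, "hand": -1},
    {"tx": 0.08, "ty": -0.05, "tz": -0.02, "wx": 0, "wy": 0, "wz": -10, "hand": -1},
    {"tx": 0.12, "ty": -0.075, "tz": -0.02, "wx": 0, "wy": 0, "wz": -15, "hand": -1},
    {"tx": 0.155, "ty": -0.1, "tz": -0.02, "wx": 0, "wy": 0, "wz": -20, "hand": -1},
    {"tx": 0.19, "ty": -0.125, "tz": -0.02, "wx": 0, "wy": 0, "wz": -25, "hand": -1},
    {"tx": 0.225, "ty": -0.15, "tz": -0.02, "wx": 0, "wy": 0, "wz": -30, "hand": -1},
    {"tx": 0.26, "ty": -0.17, "tz": -0.02, "wx": 0, "wy": 0, "wz": -34, "hand": -1},
    {"tx": 0.295, "ty": -0.19, "tz": -0.02, "wx": 0, "wy": 0, "wz": -38, "hand": -1},
    {"tx": 0.33, "ty": -0.21, "tz": -0.02, "wx": 0, "wy": 0, "wz": -42, "hand": -1},
    {"tx": 0.36, "ty": -0.23, "tz": -0.02, "wx": 0, "wy": 0, "wz": -46, "hand": -1}
  ],
  "force": 40
}}

```text
time_s: 2.08
position: [0.4453, -0.3258, 0.2611]
orientation: [0.001, 0.864, 0.504, 0.0]
ft_force: [0.8, 0.3, 0.7]
grip_width: 1.003
```

Run:
```python
from h import *
np.set_printoptions(precision=4,suppress=True)
print(robot.sense()["joint_positions"])
im=robot.capture("wrist"); KT=cam("wrist"); save("w2",im)
for q,z in [("press_pad",.088),("turner",.026),("handle_end",.015),("cover",.085),("pan",.076)]:
    for r in robot.spot_in(q,"wrist")[:2]: print(q,r["xy"],round(r["p"],2),at_z(r["xy"],z,KT))
```

```text
[ 0.7754  0.4525 -0.2751  1.6785  0.1394  1.0287 -0.0604]
press_pad [341.3, 136.9] 0.94 [ 0.4943 -0.2772  0.088 ]
handle_end [339.7, 27.7] 0.61 [ 0.5542 -0.1671  0.015 ]
cover [338.3, 136.9] 0.88 [ 0.4914 -0.2759  0.085 ]
pan [337.1, 107.9] 0.95 [ 0.505  -0.2481  0.076 ]
```

View pics/w2.png

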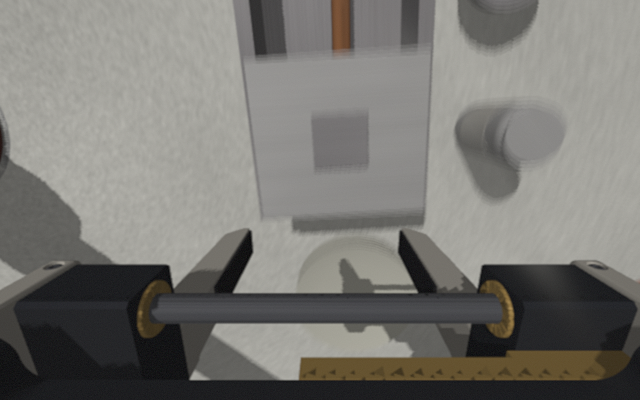

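The wrist view shows the cover (corners (245,57), (432,50), (425,213), (261,218)), the pad at (341,139) and the handle at column 342. It is blurred because the arm was still moving. I'll measure again now that it is still.

Run:
```python
from h import *
np.set_printoptions(precision=4,suppress=True)
KT=cam("wrist"); im=robot.capture("wrist"); save("w3",im); print(pose()[0])
for q,z in [("press_pad",.088),("turner",.026)]:
    for r in robot.outline_of(q,"wrist")[:2]:
        c,(w,h),a=cv2.minAreaRect(np.argwhere(r["region"])[:,::-1].astype(np.float32))
        B=cv2.boxPoints((c,(w,h),a)); print(q,r["xy"],round(r["p"],2),c,at_z(c,z,KT)); print(B); print(np.array([at_z(b,z,KT) for b in B]))
for r in robot.outline_of("cover","wrist")[:1]:
    cn=max(cv2.findContours(r["region"].astype(np.uint8),0,2)[0],key=cv2.contourArea); ap=cv2.approxPolyDP(cn,6,True)[:,0]
    print("cover",r["p"],ap); print(np.array([at_z(b,.086,KT) for b in ap]))
```

```text
[ 0.4426 -0.329   0.2606]
press_pad [343.9, 134.1] 0.75 (342.03167724609375, 135.44583129882812) [ 0.4847 -0.2913  0.088 ]
[[243.7102  60.0169]
 [430.9494  49.1308]
 [440.3531 210.8748]
 [253.114  221.7608]]
[[ 0.4343 -0.1757  0.088 ]
 [ 0.6034 -0.261   0.088 ]
 [ 0.5433 -0.4256  0.088 ]
 [ 0.3437 -0.3274  0.088 ]]
turner [338.9, 24.5] 0.57 (340.5, 27.5) [ 0.5438 -0.1873  0.026 ]
[[331.   0.]
 [350.   0.]
 [350.  55.]
 [331.  55.]]
[[ 0.5479 -0.1573  0.026 ]
 [ 0.5668 -0.1682  0.026 ]
 [ 0.5395 -0.2189  0.026 ]
 [ 0.5196 -0.2074  0.026 ]]
turner [337.5, 107.7] 0.56 (334.0, 109.5) [ 0.4919 -0.2643  0.026 ]
[[233.   0.]
 [435.   0.]
 [435. 219.]
 [233. 219.]]
[[ 0.45   -0.1013  0.026 ]
 [ 0.6517 -0.2168  0.026 ]
 [ 0.5437 -0.4658  0.026 ]
 [ 0.2941 -0.3231  0.026 ]]
cover 0.8 [[430  50]
 [245  62]
 [265 220]
 [423 211]]
[[ 0.603  -0.2613  0.086 ]
 [ 0.4341 -0.1774  0.086 ]
 [ 0.3565 -0.333   0.086 ]
 [ 0.5257 -0.4166  0.086 ]]
```

View pics/w3.png

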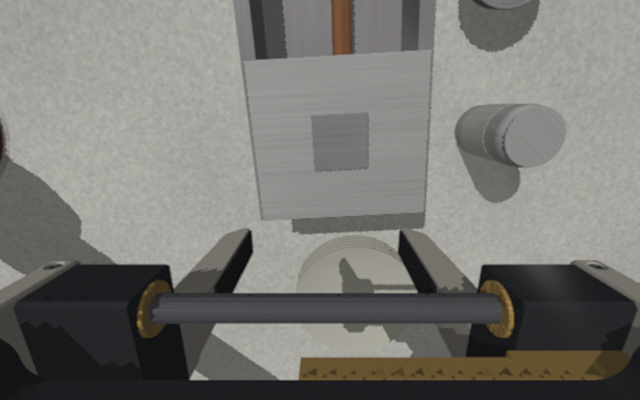

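The cover corners give 189 x 174 mm, which matches the real plate. So the cover centre is (0.480, -0.297), the pan yaw is 63.5° and the pan centre is (0.518, -0.220). I'll shut the fingers and press.

Run:
```python
from h import *
goto([.48,-.297,.13],63.5)
goto([.48,-.297,.102],63.5)
```

```text
t [0.0459 0.0165 0.1306] w [-0.   0.  -3.4]
t [0.0459 0.0165 0.1586] w [-0.   0.  -3.4]
```

Request:
{"method": "drive_tool", "body": {
  "deltas": [
    {"tx": 0.023, "ty": 0.008, "tz": 0.03, "wx": 0, "wy": 0, "wz": -3.4, "hand": 1},
    {"tx": 0.046, "ty": 0.0165, "tz": 0.06, "wx": 0, "wy": 0, "wz": -3.4, "hand": 1},
    {"tx": 0.046, "ty": 0.0165, "tz": 0.08, "wx": 0, "wy": 0, "wz": -3.4, "hand": 1},
    {"tx": 0.046, "ty": 0.0165, "tz": 0.1, "wx": 0, "wy": 0, "wz": -3.4, "hand": 1},
    {"tx": 0.046, "ty": 0.0165, "tz": 0.115, "wx": 0, "wy": 0, "wz": -3.4, "hand": 1},
    {"tx": 0.046, "ty": 0.0165, "tz": 0.13, "wx": 0, "wy": 0, "wz": -3.4, "hand": 1},
    {"tx": 0.046, "ty": 0.0165, "tz": 0.135, "wx": 0, "wy": 0, "wz": -3.4, "hand": 1},
    {"tx": 0.046, "ty": 0.0165, "tz": 0.14, "wx": 0, "wy": 0, "wz": -3.4, "hand": 1},
    {"tx": 0.046, "ty": 0.0165, "tz": 0.144, "wx": 0, "wy": 0, "wz": -3.4, "hand": 1},
    {"tx": 0.046, "ty": 0.0165, "tz": 0.146, "wx": 0, "wy": 0, "wz": -3.4, "hand": 1}
  ]
}}

```text
time_s: 3.42
position: [0.4813, -0.2957, 0.1148]
orientation: [0.0, 0.85, 0.528, 0.0]
ft_force: [-0.0, 0.5, 0.0]
grip_width: 0.331
```

Request:
{"method": "drive_tool", "body": {
  "deltas": [
    {"tx": 0, "ty": 0, "tz": 0, "wx": 0, "wy": 0, "wz": 0, "hand": 1},
    {"tx": 0, "ty": 0, "tz": 0, "wx": 0, "wy": 0, "wz": 0, "hand": 1},
    {"tx": 0, "ty": 0, "tz": 0, "wx": 0, "wy": 0, "wz": 0, "hand": 1},
    {"tx": 0, "ty": 0, "tz": 0, "wx": 0, "wy": 0, "wz": 0, "hand": 1},
    {"tx": 0, "ty": 0, "tz": 0, "wx": 0, "wy": 0, "wz": 0, "hand": 1},
    {"tx": 0, "ty": 0, "tz": 0.002, "wx": 0, "wy": 0, "wz": 0, "hand": 1},
    {"tx": 0, "ty": 0, "tz": 0.004, "wx": 0, "wy": 0, "wz": 0, "hand": 1},
    {"tx": 0, "ty": 0, "tz": 0.006, "wx": 0, "wy": 0, "wz": 0, "hand": 1},
    {"tx": 0, "ty": 0, "tz": 0.008, "wx": 0, "wy": 0, "wz": 0, "hand": 1},
    {"tx": 0, "ty": 0, "tz": 0.008, "wx": 0, "wy": 0, "wz": 0, "hand": 1}
  ]
}}

```text
time_s: 4.25
position: [0.4815, -0.2955, 0.107]
orientation: [0.0, 0.849, 0.528, 0.0]
ft_force: [-0.5, -0.6, 3.5]
grip_width: 0.006
```

Request:
{"method": "drive_tool", "body": {
  "deltas": [
    {"tx": 0, "ty": 0, "tz": 0.001, "wx": 0, "wy": 0, "wz": 0, "hand": 1},
    {"tx": 0, "ty": 0, "tz": 0.002, "wx": 0, "wy": 0, "wz": 0, "hand": 1},
    {"tx": 0, "ty": 0, "tz": 0.003, "wx": 0, "wy": 0, "wz": 0, "hand": 1},
    {"tx": 0, "ty": 0, "tz": 0.004, "wx": 0, "wy": 0, "wz": 0, "hand": 1},
    {"tx": 0, "ty": 0, "tz": 0.004, "wx": 0, "wy": 0, "wz": 0, "hand": 1},
    {"tx": 0, "ty": 0, "tz": 0.004, "wx": 0, "wy": 0, "wz": 0, "hand": 1}
  ]
}}

```text
time_s: 4.75
position: [0.4816, -0.2955, 0.1052]
orientation: [0.001, 0.849, 0.528, 0.0]
ft_force: [-3.9, 2.0, 17.1]
grip_width: 0.008
```

It stalled at tip height 83 mm under 17 N, so the cover is seated. Next I'll rise, open the gripper and look at the handle.

Request:
{"method": "drive_tool", "body": {
  "deltas": [
    {"tx": 0, "ty": 0, "tz": -0.02, "wx": 0, "wy": 0, "wz": 0, "hand": 1},
    {"tx": 0.01, "ty": 0, "tz": -0.05, "wx": 0, "wy": 0, "wz": 0, "hand": -0.1},
    {"tx": 0.03, "ty": 0, "tz": -0.08, "wx": 0, "wy": 0, "wz": 0, "hand": -0.1},
    {"tx": 0.06, "ty": 0, "tz": -0.1, "wx": 0, "wy": 0, "wz": 0, "hand": -0.1},
    {"tx": 0.08, "ty": 0, "tz": -0.115, "wx": 0, "wy": 0, "wz": 0, "hand": -0.1},
    {"tx": 0.08, "ty": 0, "tz": -0.115, "wx": 0, "wy": 0, "wz": 0, "hand": -0.1},
    {"tx": 0.08, "ty": 0, "tz": -0.115, "wx": 0, "wy": 0, "wz": 0, "hand": -0.1},
    {"tx": 0.08, "ty": 0, "tz": -0.115, "wx": 0, "wy": 0, "wz": 0, "hand": -0.1},
    {"tx": 0.08, "ty": 0, "tz": -0.115, "wx": 0, "wy": 0, "wz": 0, "hand": -0.1}
  ]
}}

```text
time_s: 5.5
position: [0.5149, -0.2252, 0.2161]
orientation: [-0.001, 0.85, 0.527, -0.001]
ft_force: [0.7, 0.0, 0.3]
grip_width: 0.522
```

Run:
```python
from h import *
np.set_printoptions(precision=4,suppress=True)
KT=cam("wrist"); im=robot.capture("wrist"); save("w4",im); print(pose()[0])
u=np.array([np.cos(np.radians(63.5)),np.sin(np.radians(63.5))]); v=np.array([-u[1],u[0]]); C=np.array([.5182,-.2201])
for r in robot.outline_of("turner","wrist")[:2]:
    g=r["region"]; print(r["p"],r["xy"],g.sum())
    for row in np.where(g.any(1))[0][::12]:
        cs=np.where(g[row])[0]; P=at_z((cs.mean(),row),.026,KT)[:2]-C; print(row,cs.min(),cs.max(),"pan xy",P@u,P@v)
```

```text
[ 0.515  -0.2252  0.2162]
0.81 [335.6, 105.9] 2668
39 331 340 pan xy 0.14523798034389335 -0.00877715478670613
51 329 348 pan xy 0.1338099273132842 -0.012111097400553342
63 328 347 pan xy 0.12212087023324246 -0.011221169075988097
75 328 346 pan xy 0.11016946213180372 -0.010854500188960312
87 328 346 pan xy 0.09794693852402372 -0.011028972686020657
99 327 345 pan xy 0.08544065457155388 -0.010095821021729108
111 327 344 pan xy 0.07264400460284476 -0.009703220136386945
123 328 344 pan xy 0.05954827514807923 -0.010439225120559378
135 326 344 pan xy 0.04613607187105953 -0.009465638976831347
147 327 344 pan xy 0.032404390189888686 -0.010216548029121203
159 326 342 pan xy 0.0183308444026805 -0.008626648004451884
171 325 343 pan xy 0.003913881119620135 -0.00878867805574593
183 326 336 pan xy -0.0108752554008448 -0.005327210925821369
```

View pics/w4.png

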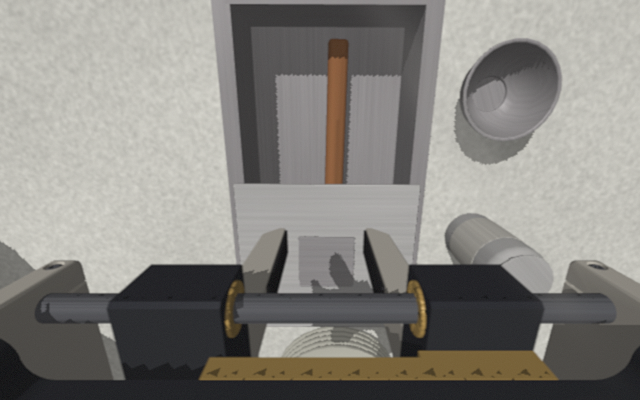

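The view shows the handle from its end at (338,40) to the cover's edge at (335,184), lying free in the pan. It is 10 mm off the pan's axis and turned about -1.2°. I'll work out the grasp at pan x = 70 mm.

Run:
```python
from h import *
u=np.array([np.cos(np.radians(63.5)),np.sin(np.radians(63.5))]); v=np.array([-u[1],u[0]]); C=np.array([.5182,-.2201])
g=C+.07*u-.0103*v; print(g)
goto([*g,.1],62.3); goto([*g,.0295],62.3)
```

```text
[ 0.55865167 -0.16205043]
t [0.0758 0.0111 0.1162] w [-0.1  0.1  1.3]
t [0.0758 0.0113 0.1867] w [-0.1  0.1  1.3]
```

Request:
{"method": "drive_tool", "body": {
  "deltas": [
    {"tx": 0.035, "ty": 0.005, "tz": 0.01, "wx": 0, "wy": 0, "wz": 0.6, "hand": -0.1},
    {"tx": 0.07, "ty": 0.011, "tz": 0.035, "wx": 0, "wy": 0, "wz": 1.3, "hand": -0.1},
    {"tx": 0.076, "ty": 0.011, "tz": 0.07, "wx": 0, "wy": 0, "wz": 1.3, "hand": -0.1},
    {"tx": 0.076, "ty": 0.011, "tz": 0.1, "wx": 0, "wy": 0, "wz": 1.3, "hand": -0.1},
    {"tx": 0.076, "ty": 0.011, "tz": 0.12, "wx": 0, "wy": 0, "wz": 1.3, "hand": -0.1},
    {"tx": 0.076, "ty": 0.011, "tz": 0.14, "wx": 0, "wy": 0, "wz": 1.3, "hand": -0.1},
    {"tx": 0.076, "ty": 0.011, "tz": 0.16, "wx": 0, "wy": 0, "wz": 1.3, "hand": -0.1},
    {"tx": 0.076, "ty": 0.011, "tz": 0.175, "wx": 0, "wy": 0, "wz": 1.3, "hand": -0.1},
    {"tx": 0.076, "ty": 0.011, "tz": 0.183, "wx": 0, "wy": 0, "wz": 1.3, "hand": -0.1},
    {"tx": 0.076, "ty": 0.011, "tz": 0.186, "wx": 0, "wy": 0, "wz": 1.3, "hand": -0.1}
  ]
}}

```text
time_s: 6.43
position: [0.5587, -0.1608, 0.0298]
orientation: [-0.001, 0.856, 0.518, -0.001]
ft_force: [-0.0, 0.7, -0.7]
grip_width: 0.551
```

Request:
{"method": "drive_tool", "body": {
  "deltas": [
    {"tx": 0, "ty": 0, "tz": 0, "wx": 0, "wy": 0, "wz": 0, "hand": -0.1},
    {"tx": 0, "ty": 0, "tz": 0, "wx": 0, "wy": 0, "wz": 0, "hand": 1},
    {"tx": 0, "ty": 0, "tz": 0, "wx": 0, "wy": 0, "wz": 0, "hand": 1},
    {"tx": 0, "ty": 0, "tz": 0, "wx": 0, "wy": 0, "wz": 0, "hand": 1},
    {"tx": 0, "ty": 0, "tz": 0, "wx": 0, "wy": 0, "wz": 0, "hand": 1},
    {"tx": 0, "ty": 0, "tz": 0, "wx": 0, "wy": 0, "wz": 0, "hand": 1},
    {"tx": 0, "ty": 0, "tz": 0, "wx": 0, "wy": 0, "wz": 0, "hand": 1},
    {"tx": 0, "ty": 0, "tz": 0, "wx": 0, "wy": 0, "wz": 0, "hand": 1}
  ],
  "force": 50
}}

```text
time_s: 7.1
position: [0.5604, -0.1604, 0.0322]
orientation: [0.0, 0.855, 0.518, 0.0]
ft_force: [-1.0, -0.1, 3.2]
grip_width: 0.231
```

The grip is firm: the opening is 21.5 mm on a 22 mm handle. Next I'll tilt 18° about the blade end.

Request:
{"method": "drive_tool", "body": {
  "deltas": [
    {"tx": 0, "ty": 0, "tz": -0.002, "wx": 0, "wy": 0, "wz": 0, "hand": 1},
    {"tx": -0.002, "ty": 0, "tz": -0.012, "wx": 0, "wy": 3, "wz": 0, "hand": 1},
    {"tx": -0.004, "ty": 0, "tz": -0.021, "wx": 0, "wy": 6, "wz": 0, "hand": 1},
    {"tx": -0.006, "ty": 0, "tz": -0.031, "wx": 0, "wy": 9, "wz": 0, "hand": 1},
    {"tx": -0.008, "ty": 0, "tz": -0.04, "wx": 0, "wy": 12, "wz": 0, "hand": 1},
    {"tx": -0.01, "ty": 0, "tz": -0.049, "wx": 0, "wy": 15, "wz": 0, "hand": 1},
    {"tx": -0.014, "ty": 0, "tz": -0.058, "wx": 0, "wy": 18, "wz": 0, "hand": 1},
    {"tx": -0.014, "ty": 0, "tz": -0.058, "wx": 0, "wy": 18, "wz": 0, "hand": 1},
    {"tx": -0.014, "ty": 0, "tz": -0.058, "wx": 0, "wy": 18, "wz": 0, "hand": 1}
  ],
  "force": 55
}}

```text
time_s: 7.85
position: [0.5528, -0.1743, 0.0891]
orientation: [-0.081, 0.846, 0.51, 0.133]
ft_force: [0.3, -0.5, -0.9]
grip_width: 0.234
```

Run:
```python
from h import *
p,r=pose(); print(p,r.apply([1,0,0]),robot.sense()["joint_positions"].round(2))
# predicted ends from tool frame
for P in ([.075,0,.017],[-.185,0,.024]): print(p+r.apply(P))
im=robot.capture("side"); KT=cam("side"); print([proj(p+r.apply(P),KT) for P in ([.075,0,.017],[-.185,0,.024])])
save("s2",cv2.resize(im[80:260,250:490],None,fx=3,fy=3))
```

```text
[ 0.55284553 -0.17431615  0.08913774] [0.44343055 0.84177977 0.30785738] [ 0.75  0.76 -0.53  1.81  0.08  0.6  -0.19]
[ 0.58852962 -0.10654573  0.0960527 ]
[ 0.47423694 -0.32349914  0.00934975]
[array([327.55705166, 191.41732079]), array([385.55092383, 174.28710576])]
```

View pics/s2.png

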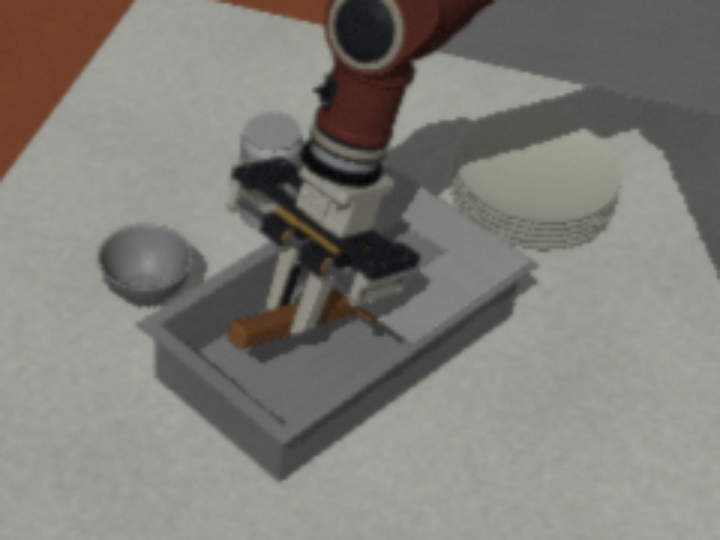

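The handle end shows at about (330,191) in the full frame, against a predicted (328,191), so there is no slip. The handle end is about 96 mm up with the blade end still down, and the cover is flat. Now I'll pull along the slanted axis.

Request:
{"method": "drive_tool", "body": {
  "deltas": [
    {"tx": 0.01, "ty": 0, "tz": 0, "wx": 0, "wy": 0, "wz": 0, "hand": 1},
    {"tx": 0.025, "ty": 0, "tz": 0, "wx": 0, "wy": 0, "wz": 0, "hand": 1},
    {"tx": 0.04, "ty": 0, "tz": 0, "wx": 0, "wy": 0, "wz": 0, "hand": 1},
    {"tx": 0.055, "ty": 0, "tz": 0, "wx": 0, "wy": 0, "wz": 0, "hand": 1},
    {"tx": 0.07, "ty": 0, "tz": 0, "wx": 0, "wy": 0, "wz": 0, "hand": 1},
    {"tx": 0.085, "ty": 0, "tz": 0, "wx": 0, "wy": 0, "wz": 0, "hand": 1},
    {"tx": 0.1, "ty": 0, "tz": 0, "wx": 0, "wy": 0, "wz": 0, "hand": 1},
    {"tx": 0.115, "ty": 0, "tz": 0, "wx": 0, "wy": 0, "wz": 0, "hand": 1},
    {"tx": 0.13, "ty": 0, "tz": 0, "wx": 0, "wy": 0, "wz": 0, "hand": 1},
    {"tx": 0.15, "ty": 0, "tz": 0, "wx": 0, "wy": 0, "wz": 0, "hand": 1}
  ]
}}

```text
time_s: 8.73
position: [0.6195, -0.0435, 0.1358]
orientation: [-0.081, 0.844, 0.513, 0.133]
ft_force: [-0.6, 0.1, -1.5]
grip_width: 0.229
```

Request:
{"method": "drive_tool", "body": {
  "deltas": [
    {"tx": 0.006, "ty": 0, "tz": 0, "wx": 0, "wy": 0, "wz": 0, "hand": 1},
    {"tx": 0.006, "ty": 0, "tz": 0, "wx": 0, "wy": 0, "wz": 0, "hand": 1},
    {"tx": 0.006, "ty": 0, "tz": 0, "wx": 0, "wy": 0, "wz": 0, "hand": 1}
  ]
}}

```text
time_s: 8.98
position: [0.6219, -0.04, 0.1376]
orientation: [-0.081, 0.844, 0.513, 0.133]
ft_force: [-0.5, -0.3, -1.1]
grip_width: 0.229
```

Run:
```python
from h import *
np.set_printoptions(precision=4,suppress=True)
u=np.array([np.cos(np.radians(63.5)),np.sin(np.radians(63.5))]); C=np.array([.5182,-.2201])
p,r=pose(); print(p)
for P in ([.075,0,.017],[-.185,0,.024]): w=p+r.apply(P); print(w,"panx",(w[:2]-C)@u)
print("up .12 in tool axes",r.inv().apply([0,0,.12]))
im=robot.capture("side"); save("s3",cv2.resize(im[80:260,250:490],None,fx=3,fy=3))
```

```text
[ 0.6219 -0.04    0.1376]
[0.6572 0.028  0.1445] panx 0.28405517310346184
[ 0.5442 -0.1896  0.0578] panx 0.03889668421286318
up .12 in tool axes [ 0.037  -0.0001 -0.1142]
```

View pics/s3.png

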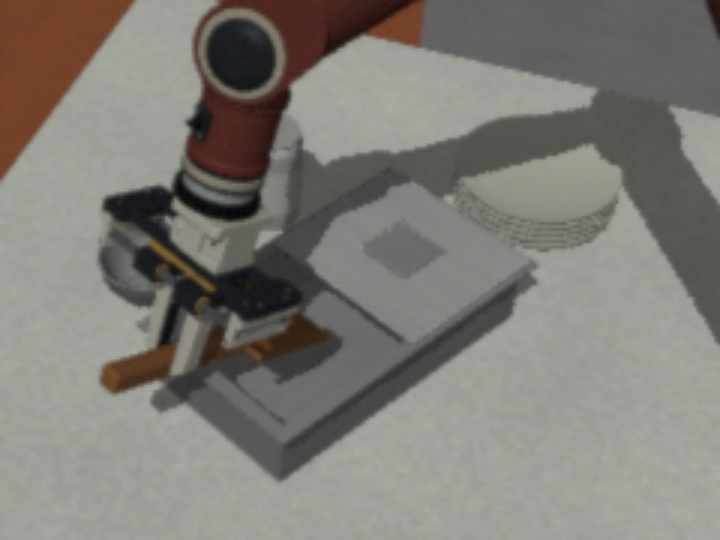

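The blade is clear of the cover's edge, and the cover is still seated. Now straight up 12 cm.

Request:
{"method": "drive_tool", "body": {
  "deltas": [
    {"tx": 0.005, "ty": 0, "tz": -0.015, "wx": 0, "wy": 0, "wz": 0, "hand": 1},
    {"tx": 0.01, "ty": 0, "tz": -0.031, "wx": 0, "wy": 0, "wz": 0, "hand": 1},
    {"tx": 0.016, "ty": 0, "tz": -0.05, "wx": 0, "wy": 0, "wz": 0, "hand": 1},
    {"tx": 0.022, "ty": 0, "tz": -0.069, "wx": 0, "wy": 0, "wz": 0, "hand": 1},
    {"tx": 0.028, "ty": 0, "tz": -0.086, "wx": 0, "wy": 0, "wz": 0, "hand": 1},
    {"tx": 0.033, "ty": 0, "tz": -0.102, "wx": 0, "wy": 0, "wz": 0, "hand": 1},
    {"tx": 0.037, "ty": 0, "tz": -0.114, "wx": 0, "wy": 0, "wz": 0, "hand": 1},
    {"tx": 0.037, "ty": 0, "tz": -0.114, "wx": 0, "wy": 0, "wz": 0, "hand": 1},
    {"tx": 0.037, "ty": 0, "tz": -0.114, "wx": 0, "wy": 0, "wz": 0, "hand": 1},
    {"tx": 0.037, "ty": 0, "tz": -0.114, "wx": 0, "wy": 0, "wz": 0, "hand": 1}
  ]
}}

```text
time_s: 9.87
position: [0.6213, -0.0423, 0.2562]
orientation: [-0.082, 0.845, 0.511, 0.133]
ft_force: [-0.4, -0.7, -1.2]
grip_width: 0.23
```

Request:
{"method": "drive_tool", "body": {
  "deltas": [
    {"tx": 0, "ty": 0, "tz": 0, "wx": 0, "wy": 0, "wz": 0, "hand": 1},
    {"tx": 0, "ty": 0, "tz": 0, "wx": 0, "wy": 0, "wz": 0, "hand": 1},
    {"tx": 0, "ty": 0, "tz": 0, "wx": 0, "wy": 0, "wz": 0, "hand": 1},
    {"tx": 0, "ty": 0, "tz": 0, "wx": 0, "wy": 0, "wz": 0, "hand": 1}
  ]
}}

```text
time_s: 10.2
position: [0.6221, -0.0412, 0.2572]
orientation: [-0.081, 0.845, 0.512, 0.133]
ft_force: [-0.3, -0.4, -0.3]
grip_width: 0.229
```

Run:
```python
from h import *
np.set_printoptions(precision=4,suppress=True)
p,r=pose(); s=robot.sense(); print(p,s["grip_width"],abs(s["joint_vel"]).max())
E_=([.075,0,.017],[-.185,0,.024]); 
for P in E_: print(p+r.apply(P))
im=robot.capture("side"); KT=cam("side"); print([proj(p+r.apply(P),KT) for P in E_])
for q in ["blade_end","handle_end","turner"]: print(q,[(x["xy"],round(x["p"],2)) for x in robot.spot_in(q,"side")[:2]])
save("s4",cv2.resize(im[60:260,240:490],None,fx=3,fy=3))
robot.capture("top")
for q,z in [("salt_tin",.115),("plates",.049),("steel_bowl",.05)]:
    for x in robot.spot_in(q,"top")[:1]: print(q,at_z(x["xy"],z,cam("top")),x["p"])
```

```text
[ 0.6221 -0.0412  0.2572] 0.22932227347263365 0.004939619350525715
[0.6576 0.0266 0.2642]
[ 0.544  -0.1906  0.1772]
[array([283.085 , 172.0828]), array([354.006 , 154.9694])]
blade_end [([323.2, 165.3], 0.72)]
handle_end [([327.0, 162.8], 0.77), ([362.7, 183.6], 0.61)]
turner [([325.2, 161.2], 0.73)]
salt_tin [ 0.6349 -0.371   0.115 ] 0.76
plates [ 0.3841 -0.5038  0.049 ] 0.76
steel_bowl [ 0.7441 -0.252   0.05  ] 0.61
```

View pics/s4.png

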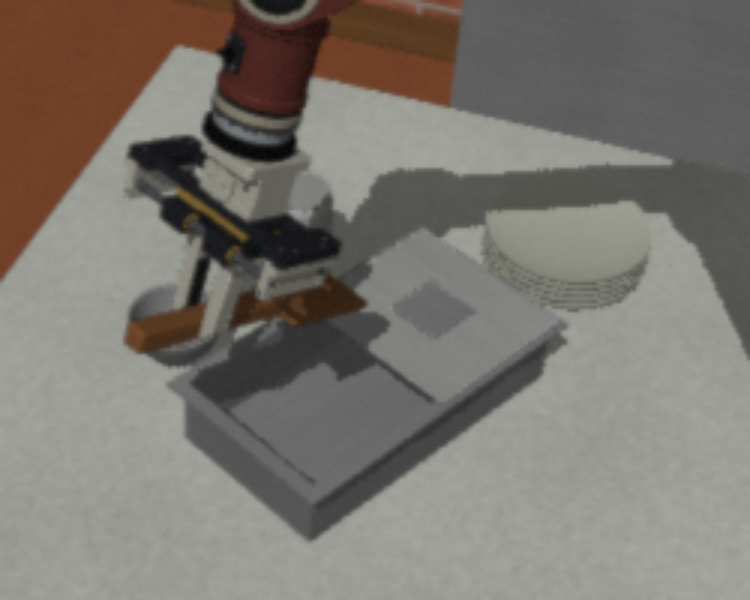

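The turner's ends appear at about (286,172) and (357,157), within 3 px of prediction, so there has been no slip. The bowl is at about (297,167), as at the start. Its top-view shift comes from the arm hiding part of it. I'm handing the job in.

```bash
python3 -c "
from bench import robot
print(robot.finish_job())"
```

```text
the job is handed in; nothing more can be done
None
```

I pressed the cover down and drew the turner out handle first. I handed the job in at about 10.5 s with the turner held still above the pan. No verdict was reported, so what follows rests on my own checks.

- **Cover:** it stopped moving at pad height 83 mm, its seated height, under 17 N. It still looked flat and seated in the last side picture.
- **Taking the turner out:** I gripped the handle, tilted it 18° and checked it in a picture. The handle end was about 96 mm up and the blade end about 9 mm up, with the cover seated. I then pulled it along its slant until the blade cleared the cover's edge, and raised it straight up.
- **Final position:** the handle end is at about 0.264 m and the blade end at about 0.177 m, both above the required 0.13 m. The grip opening is steady at 21 mm and the arm is still. The turner's ends appear within about 3 pixels of where I predicted, so it has not slipped.
- **Bystanders:** the top camera puts the salt tin and plates within about 1 cm of where they started.
- **One check disagreed:** the top camera's network put the bowl about 4 cm off, but the arm partly hides it there. In the side picture it is within a pixel or so of its starting place, and nothing touched it as far as I could see, so I took it as unmoved.

One early move call was refused for missing fields; nothing moved, and I sent it again with every field filled in.

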